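Clamp a flange in the gauging fixture and send the reading

ROBOT

A 6-joint arm with a two-finger parallel gripper is mounted at the origin on a cart in front of the work surface, level with it; the furniture and walls round the work are solid. World frame = base frame: x ahead of the robot, y to its left, z up, the work surface at z = 0. Lengths are in mm, angles in degrees, forces in N, time in s.
With the tool pointing down it reaches from about 300 to 850 mm from the base axis. Payload 4.2 kg.
Tool frame: the origin (TCP) lies midway between the tips of the shut fingers; the grasp point (between the pads) lies 19 mm behind it (env.grip_point_offset is the distance from the TCP to the grasp point, in mm); z points along the fingers, x is the direction in which the jaws open and shut, and the axes are right-handed (so a half turn about z gives the same grasp; the last joint's range is limited). The gripper opens to 91 mm and grips with 3 to 60 N. Pads are 32 mm wide; open, the fingers measure 118 mm over their backs; the gripper's body (76 mm by 178 mm) begins 60 mm behind the grasp point.
Start: joints at [-77.578, 18.312, 89.639, -0, 72.044, -1.146], TCP at [134.893, -558.97, 213.976] pointing down, gripper open.
Joint ranges: [-177.97, 177.97], [-48.28, 115.42], [12.27, 149.76], [-77.06, 257.06], [2.81, 150.46], [-146.56, 146.56]. Speed limits (degrees/s): [147.25, 147.25, 180, 180, 180, 180].

INTERFACE

Orientations are given as [roll, pitch, yaw] about the fixed x, y, z axes, in that order (R = Rz(yaw) Ry(pitch) Rx(roll)).
In Python, from workcell import env gives the robot as it stands.
- The arm moves only by the shell command python3 -m pendant 'ROWS' [FORCE]. ROWS is JSON, a list of rows, each an object with "xyz": the shift along the tool's x, y, z in m, a list of three; "roll": the turn about the tool's z in degrees; "jaw": the closure, from 0 (fully open) to 1 (shut). A call has exactly 8 rows; each row is the pose to reach, as a shift and turn from the pose commanded when the call began, along the tool's axes at that moment; what a row does not reach only later rows make up. A row lasts 1/8 s, in which the tool goes at most 62.5 mm and 10.7 degrees, less where a joint would pass 70% of its speed; a pose out of reach is approached as far as the arm can. A call with a gripper value outside its range is refused whole. The fingers move at their own pace and stop on an object; FORCE is the grip in N (left out, the last holds). Time passes only in rows, so rows that repeat a pose let the fingers close, or fill a call up. It gives the time, the measured TCP pose, the force and the opening at its end, in the units of the state.
- env.state(): the state, without advancing time (a new reading comes with each control period).
- env.grab_frame(name): name is "scene" or "top" or "wrist"; returns (picture, depth): 420x560x3 uint8, blue, green, red; 420x560 float32, mm along the optical axis (not along the pixel's ray), 0 where there is no reading.
- env.camera_params(name): a dict with "camera_matrix" (3x3 intrinsics, pixels), "D" ([k1, k2, p1, p2, k3] as OpenCV has them; the pictures are not rectified), "cam_to_world" (4x4, takes a point from camera to world coordinates); the wrist camera has in their place "hand_eye" (4x4, takes a point from camera to tool coordinates, whose origin is the TCP and whose axes are the tool frame's). Camera axes: x right, y up, looking along -z (the intrinsics and any distortion apply to the point x, -y, -z); pixel columns grow to the right and rows downward; lengths in mm; the calibration is good to about 2 mm. A picture is of the moment at which its call begins: read the wrist's pose just before it. camera_params takes no time and is no camera call.
- env.job_done(): hands the job in, once; it reports no verdict.
The state is a dict: "time_s": time; "qpos": joint angles; "qvel": joint speeds; "effort": joint torques, N m; "ee_pos": TCP position; "ee_rot": TCP orientation; "force": force on the tool from outside, world axes, zero at the start; "torque": the same for the moment, N m; "gripper_width": finger opening in mm.
Only numpy, scipy, OpenCV 4.12 (cv2) and the standard library are available. Lean on these libraries where they do the work, as an engineer would, in place of code of your own. Each camera call takes 0.05 s, during which the arm holds its last target. There are 200 camera calls.

TASK

Get the oval flange gauged, only pressing with your closed fingers: first press the push clamp's handle (the one at the right of the fixture) all the way down so that its plunger drives the flange home into the V, next press the hold-down clamp's handle (the one at the front, with the raised bar) all the way down so that its pad holds the flange, and last press the black button of the small transmitter box fully in and let go of it. Do not touch the flange with the fingers, pick nothing up, and leave the loose parts round the work where they are.

Things in the scene. Friction and masses are not known exactly. Their poses are not given: they have to be found in the camera images.
- fixture: Gauging fixture, fixed: steel tooling plate 195 x 245 x 12 mm carrying both clamps, the V and the flange. Origin on the bench under the plate; at yaw 0 x points away from the robot, y to the left; yaw varies by 0.3 rad either way. At its left a digital indicator (round 50 mm case on a post, top 166 mm above the bench) stands over the flange: keep clear.
- push_clamp: Push clamp (straight-line toggle clamp, right of the fixture). Origin on the plate (12 mm above the bench) under the handle's pivot, which is 43 mm higher; its x axis, the fixture's +y, is the way its plunger points. The handle points the other way: 115 mm long, black rubber grip 22 mm wide and 15 mm thick from 35 to 115 mm off the pivot. The plunger advances 13 mm, its rubber tip springs back 3 mm.
- push_handle (a joint): Handle of the push clamp, rad: about 0 = raised, 48 degrees above level (starts -0.1 to 0.12); grows as it is pressed down; 0.85 = level, at its stop, clamp locked. Friction keeps it where it is left; pressing it down takes about 3 to 8 N.
- push_handle_grip (a point): Point on the upper face of the push clamp's grip, 78 mm from the pivot, middle of its width. Moves with the handle: about 57 mm from the pivot horizontally and 118 mm above the bench when raised, 78 mm and 62.5 mm when level.
- hold_clamp: Hold-down toggle clamp (front of the fixture) with its bar and pad. Origin on the plate (12 mm above the bench) under the bar's pivot; its x axis, the fixture's +x, is the way its bar reaches over the flange (55 mm; its end 100 mm above the bench while raised). The handle, of the same size as the push clamp's, pivots 39 mm behind the origin, 47 mm higher, and points to -x, toward the robot.
- hold_handle (a joint): Handle of the hold-down clamp, rad: about 0 = raised, 48 degrees above level (starts -0.1 to 0.12); grows as it is pressed down; 0.85 = level, at its stop, bar down and its rubber pad pressing on the flange with about 9 N. Friction keeps it where it is left; pressing it down takes about 3 to 8 N.
- hold_handle_grip (a point): Point on the upper face of the hold-down clamp's grip, 78 mm from the pivot, middle of its width; distances from its pivot as for the push clamp's, heights 4 mm more (122 mm raised, 66.5 mm level).
- flange: Oval steel flange with two holes, 34 x 60 x 11 mm, loose, lying on the fixture's steel seat 20 mm above the bench, long axis along the fixture's y. Origin at the centre of its underside. It starts 4 to 6.5 mm short of the V and only the plunger should move it.
- flange_mid (a point): Centre of the flange, half-way up (5.5 mm above its underside).
- seat (a point): Where the flange's centre lies when its end is home in the V; axes as the fixture's (y toward the V).
- send_button (a joint): Black round push button, 34 mm across, on the transmitter box, m: 0 = out, 0.006 = fully in. Springs back by itself; 2 N starts it and 6 N holds it fully in.
- send_button_top (a point): Centre of the button's upper face, 66 mm above the bench when out.
- transmitter: Cordless data transmitter, fixed: grey box 80 x 80 x 44 mm with the black button on top, 8 mm nearer the robot than its middle, and a stub aerial 8 mm thick near its far edge, its tip 74 mm above the bench (yaw varies by up to 0.4 rad). It stands right of the fixture, nearer the robot; it and the paste tin may change places. Origin under its centre.
- tin: Bystander: round paste tin with a green lid, 70 mm across, 26 mm tall, loose; origin under its centre.
- spare_flange: Bystander: another oval flange lying on the bench near its front edge, 34 x 60 x 11 mm, loose.
- bearing: Bystander: ball bearing 52 mm across, 14 mm tall, left on the bench, loose.
- pump_plunger: Bystander: pump plunger 68 mm long, 16 mm thick, lying at the left, loose.
Mind the look-alikes: they are no part of the job. Leave any pink or red look-alike of the flange alone.

How it is judged (in metres and radians):
On the way, in this order (a step that is already met when the one before it is completed fails the run):
1. the push clamp is locked down and the flange is home in the V (value of joint push_handle above 0.75 rad and y of flange_mid in the frame of seat above -0.0025 m and x of flange_mid in the frame of seat between -0.0025 and 0.0025 m), for 0.2 s.
2. the hold-down clamp is locked down with its pad pressing on the flange (value of joint hold_handle above 0.75 rad and contact force between hold_clamp and flange above 4 N), for 0.2 s.
3. the send button is pressed in with both clamps locked (value of joint send_button above 0.0045 m and value of joint each of push_handle, hold_handle above 0.75 rad), for 0.1 s.
At the end, for the whole second after the job is handed in: Both handles are down (joint above 0.75 of 0.85 rad), the flange's centre is within 2.5 mm of its seat (across, and along toward the V) and at rest, the pad presses on it with more than 4 N, and the button is out again (under 1.5 mm) (all of step 1 and all of step 2 and value of joint send_button below 0.0015 m and linear speed of flange below 0.02 m/s); the robot touches nothing.
It fails at once if the hold-down clamp is pressed down before the flange is home in the V (value of joint hold_handle above 0.55 rad and not (value of joint push_handle above 0.75 rad and (y of flange_mid in the frame of seat above -0.0025 m and x of flange_mid in the frame of seat between -0.0025 and 0.0025 m))).
It fails at once if the send button is pressed in before both clamps are locked (value of joint send_button above 0.003 m and not (value of joint each of push_handle, hold_handle above 0.75 rad)).
It fails at once if the fingers touch the flange (contact force between the fingers and flange above 0.5 N).
It fails at once if the flange is lifted or tipped (height (world z) of flange_mid above 0.034 m or angle between flange's own z axis and vertical above 0.15 rad).
It fails at once if a loose part is lifted or moved (distance of any of tin, spare_flange, bearing, pump_plunger from where it was at the start of the episode above 0.015 m).
It also fails if it takes over 51 s, if anything falls off the work surface, if the arm or the gripper's body presses on something with over 40 N, if the wrist force passes 120 N, or if a joint passes its speed limit or range.

## Working session

There is one attempt and no reset: what is moved stays moved. The work goes in short steps, Python scripts to look and compute and a shell command to move; the robot and the scene stay as the last step left them, time stands still between calls to the robot, and variables do not carry over. Pictures are saved under pics/ and viewed, about 8 in all and at most 12, crops included, and the job is handed in when it is done.

```bash
mkdir -p pics; ls
cat > h.py <<'E'
import numpy as np, cv2
from workcell import env
from scipy.spatial.transform import Rotation as R
def cam(name):
    p=env.camera_params(name)
    s=env.state()
    img,d=env.grab_frame(name)
    if 'cam_to_world' in p: T=np.array(p['cam_to_world'])
    else:
        W=np.eye(4); W[:3,:3]=R.from_euler('xyz',s['ee_rot'],degrees=True).as_matrix(); W[:3,3]=s['ee_pos']
        T=W@np.array(p['hand_eye'])
    return img,d,np.array(p['camera_matrix']),np.array(p['D']),T
def rays(px,K,D,T):
    u=cv2.undistortPoints(np.array(px,float).reshape(-1,1,2),K,D).reshape(-1,2)
    v=np.c_[u[:,0],-u[:,1],-np.ones(len(u))]
    return T[:3,3],v@T[:3,:3].T
def plane(px,z,K,D,T):
    o,v=rays(px,K,D,T); t=(z-o[2])/v[:,2]; return o+v*t[:,None]
def cloud(d,K,D,T):
    h,w=d.shape; g=np.stack(np.meshgrid(np.arange(w),np.arange(h)),-1).reshape(-1,2)
    o,v=rays(g,K,D,T); P=o+v*d.reshape(-1,1); P[d.ravel()==0]=np.nan
    return P.reshape(h,w,3)
E
python3 - <<'E'
from h import *
print(env.state())
for n in('scene','top'):
    a=cam(n); cv2.imwrite(f'pics/{n}0.png',a[0]); np.savez(f'{n}0.npz',*a); print(n,a[4].round(2).tolist(),a[3])
E
```

```text
pics
{'time_s': 0.0, 'qpos': array([-7.75789320e+01,  1.83515621e+01,  8.97068732e+01, -1.83776200e-03,
        7.20423211e+01, -1.14816507e+00]), 'qvel': array([-0.00538533, -0.03407039,  0.17745355,  0.04551348, -0.00521508,
        0.05030351]), 'effort': array([ 1.90971754e-03, -4.12464845e+01, -2.31974584e+01,  7.28938496e-02,
        4.59336082e-02, -1.66083237e-04]), 'ee_pos': array([ 134.76747537, -558.46747398,  213.11789685]), 'ee_rot': array([-1.79999728e+02,  1.00771165e-01, -7.64301986e+01]), 'force': array([ 0.63361924, -0.19716203, -0.5355026 ]), 'torque': array([-0.01567357, -0.02288019, -0.00154537]), 'gripper_width': 90.77913795855117}
scene [[-0.8, 0.39, -0.46, -126.36], [-0.6, -0.54, 0.59, 1140.04], [-0.02, 0.75, 0.66, 1072.35], [0.0, 0.0, 0.0, 1.0]] [-0.0622194  0.         0.         0.         0.       ]
top [[-0.01, 1.0, -0.09, 439.35], [-1.0, -0.01, 0.02, 277.43], [0.01, 0.09, 1.0, 1337.31], [0.0, 0.0, 0.0, 1.0]] [0.02233446 0.         0.         0.         0.        ]
```

View pics/top0.png

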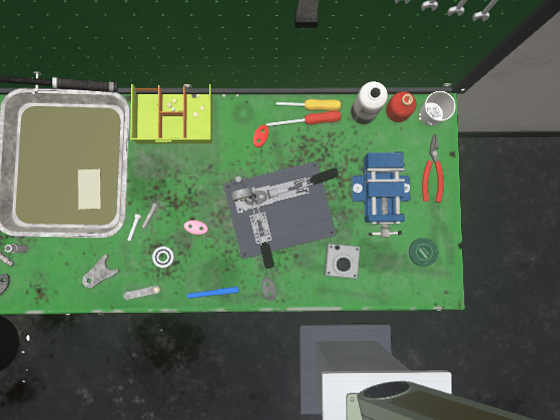

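View pics/scene0.png

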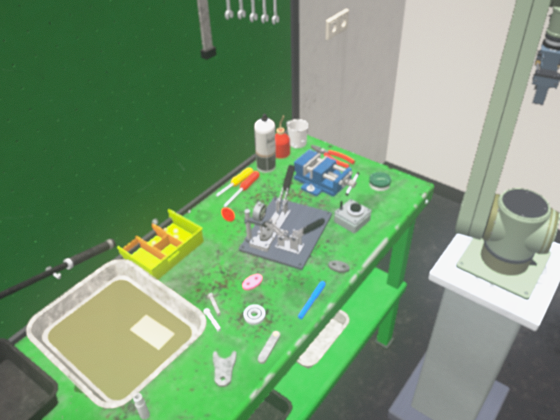

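The top view shows the fixture near (280,210), with the push grip at (325,175) and the hold grip at (267,255). The transmitter button is at (343,264), the green tin at (423,252), the spare flange at (268,288), and a pink look-alike at (196,227) that I'll leave alone. A vise stands right of the push clamp at (385,190). Next I'll locate the grips and the button.

Run:
```python
from h import *
z=np.load('top0.npz'); img,d,K,D,T=[z[f'arr_{i}'] for i in range(5)]
P=cloud(d,K,D,T)
g=img.max(2)
for n,(x0,x1,y0,y1) in dict(push=(308,345,162,190),hold=(255,280,240,272),but=(330,357,250,278)).items():
    m=np.zeros(g.shape,np.uint8); m[y0:y1,x0:x1]=(g[y0:y1,x0:x1]<45)
    c=max(cv2.findContours(m,0,2)[0],key=cv2.contourArea); r=cv2.minAreaRect(c)
    mm=np.zeros_like(m); cv2.drawContours(mm,[c],-1,1,-1); Q=P[mm>0]
    print(n,r,len(Q)); print(np.nanpercentile(Q,[5,50,95],axis=0).round(0).tolist())
    b=cv2.boxPoints(r); 
    ys,xs=np.nonzero(mm)
    i=np.argsort(Q[:,2])[::max(1,len(Q)//8)]; print(np.c_[xs[i],ys[i],Q[i]].round(0).tolist())
# plate: dark gray outline
hsv=cv2.cvtColor(img,cv2.COLOR_BGR2HSV)
m=np.zeros(g.shape,np.uint8); m[155:265,215:345]=(hsv[155:265,215:345,1]<70)*255
m=cv2.morphologyEx(m,cv2.MORPH_OPEN,np.ones((9,9)))
c=max(cv2.findContours(m,0,2)[0],key=cv2.contourArea); r=cv2.minAreaRect(c); print('plate',r,plane(cv2.boxPoints(r),12,K,D,T).round(0).tolist())
v=P[150:235,345:420]; print('vise top',np.nanmax(v[...,2]), 'x range')
big=cv2.resize(img[145:300,215:375],None,fx=5,fy=5,interpolation=cv2.INTER_CUBIC)[:600]
cv2.imwrite('pics/crop1.png',cv2.resize(img[150:285,215:375],(711,600),interpolation=cv2.INTER_CUBIC))
```

```text
Traceback (most recent call last):
ValueError: max() iterable argument is empty
```

Run:
```python
from h import *
z=np.load('top0.npz'); img,d,K,D,T=[z[f'arr_{i}'] for i in range(5)]
P=cloud(d,K,D,T)
g=img.max(2)
print(g[170:182:2,310:345:2]); print(P[168:184:3,308:345:5,2].round())
for n,(x0,x1,y0,y1) in dict(push=(306,345,162,190),hold=(255,280,236,272),but=(330,357,250,278)).items():
    s=g[y0:y1,x0:x1]; m=np.zeros(g.shape,np.uint8); m[y0:y1,x0:x1]=s<min(s.min()+22,75)
    c=max(cv2.findContours(m,0,2)[0],key=cv2.contourArea); r=cv2.minAreaRect(c)
    mm=np.zeros_like(m); cv2.drawContours(mm,[c],-1,1,-1); Q=P[mm>0]
    print(n,s.min(),r,len(Q)); print(np.nanpercentile(Q,[5,50,95],axis=0).round(0).tolist())
    ys,xs=np.nonzero(mm)
    i=np.argsort(Q[:,2])[::max(1,len(Q)//8)]; print(np.c_[xs[i],ys[i],Q[i]].round(0).tolist())
hsv=cv2.cvtColor(img,cv2.COLOR_BGR2HSV)
m=np.zeros(g.shape,np.uint8); m[155:265,215:345]=(hsv[155:265,215:345,1]<70)*255
m=cv2.morphologyEx(m,cv2.MORPH_OPEN,np.ones((9,9)))
c=max(cv2.findContours(m,0,2)[0],key=cv2.contourArea); r=cv2.minAreaRect(c); print('plate',r,plane(cv2.boxPoints(r),12,K,D,T).round(0).tolist())
v=P[150:235,350:420]; print('vise top',np.nanmax(v[...,2]), np.nanmin(v[v[...,2]>20],axis=0),np.nanmax(v[v[...,2]>20],axis=0))
cv2.imwrite('pics/crop1.png',cv2.resize(img[150:285,215:375],(711,600),interpolation=cv2.INTER_CUBIC))
```

```text
[[111 111 111 114 115 146 151 145  89  57  54  55  57  53 126 132 126  90]
 [113 115 115 117 112 113  61  49  59  56  56  57  58  55 103 107 109 128]
 [115 111 100  70  48  62  56  58  59  58  56  57  56  56 110 135 107 149]
 [108  66  60  58  57  56  55  55  55  53  61  52  48  61  87  98 117 156]
 [ 98  53  54  55  57  55  56  60  56  48  52  87 133 107  90  93 118 134]
 [ 69  56  59  55  55  54  48  46  70 126 161 153 157 146 141 124  99  99]]
[[  9.  11.   9.   0.   6.   2.   1.  -1.]
 [  8.  13.  10.   3. 127. 136.  -1.   3.]
 [ 13.  11. 107. 117. 130. 134. 133.   1.]
 [  9.  94. 112. 113. 129. 132.  -1.   0.]
 [ 71.  95. 105. 115. 114.   2.   2.  -1.]
 [ 10.  85.  97.  -2.   1.  -4.   0.  -5.]]
push 45 ((323.66436767578125, 175.93838500976562), (8.778087615966797, 27.972835540771484), 69.44395446777344) 229
[[613.0, 137.0, 92.0], [624.0, 161.0, 117.0], [635.0, 185.0, 137.0]]
[[310.0, 179.0, 622.0, 191.0, 84.0], [316.0, 183.0, 610.0, 178.0, 97.0], [318.0, 182.0, 612.0, 174.0, 104.0], [321.0, 174.0, 630.0, 167.0, 111.0], [322.0, 174.0, 629.0, 165.0, 117.0], [326.0, 177.0, 621.0, 
[... 648 characters left out ...]
31
[[407.0, 101.0, 62.0], [419.0, 113.0, 66.0], [431.0, 125.0, 71.0]]
[[338.0, 260.0, 428.0, 124.0, 59.0], [348.0, 268.0, 409.0, 101.0, 63.0], [340.0, 259.0, 431.0, 120.0, 64.0], [346.0, 266.0, 414.0, 106.0, 65.0], [340.0, 266.0, 414.0, 120.0, 66.0], [340.0, 264.0, 419.0, 120.0, 67.0], [345.0, 264.0, 419.0, 109.0, 68.0], [339.0, 262.0, 424.0, 123.0, 69.0], [342.0, 261.0, 426.0, 116.0, 72.0]]
plate ((280.10284423828125, 213.35450744628906), (88.35891723632812, 100.39263153076172), 76.4295654296875) [[625.0, 411.0, 12.0], [685.0, 164.0, 12.0], [466.0, 115.0, 12.0], [410.0, 359.0, 12.0]]
vise top 82.47289141851115 [489.43451896 -59.59102515  20.04224182] [689.17037869  71.73398171  82.47289142]
```

View pics/crop1.png

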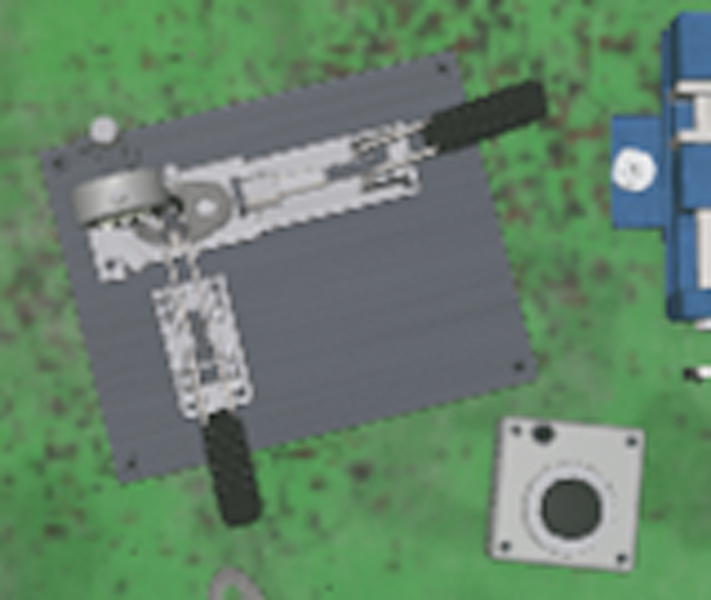

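The crop confirms it. The push grip is the black bar at upper right and the hold grip the one at lower front. The grey box with the black button and aerial is the transmitter. The fixture's yaw is about 13.7°, so the tool's x axis already lies along the push handle. I'll travel at the current height with the jaws shut.

```bash
python3 -m pendant '[{"xyz":[-0.036,-0.040,0],"roll":0,"jaw":1},{"xyz":[-0.072,-0.080,0],"roll":0,"jaw":1},{"xyz":[-0.108,-0.120,0],"roll":0,"jaw":1},{"xyz":[-0.144,-0.160,0],"roll":0,"jaw":1},{"xyz":[-0.180,-0.200,0],"roll":0,"jaw":1},{"xyz":[-0.216,-0.240,0],"roll":0,"jaw":1},{"xyz":[-0.252,-0.280,0],"roll":0,"jaw":1},{"xyz":[-0.288,-0.320,0],"roll":0,"jaw":1}]' 20
python3 -m pendant '[{"xyz":[-0.037,-0.041,0],"roll":0,"jaw":1},{"xyz":[-0.074,-0.082,0],"roll":0,"jaw":1},{"xyz":[-0.111,-0.123,0],"roll":0,"jaw":1},{"xyz":[-0.148,-0.164,0],"roll":0,"jaw":1},{"xyz":[-0.185,-0.205,0],"roll":0,"jaw":1},{"xyz":[-0.222,-0.246,0],"roll":0,"jaw":1},{"xyz":[-0.258,-0.287,0],"roll":0,"jaw":1},{"xyz":[-0.293,-0.325,0],"roll":0,"jaw":1}]'
python3 - <<'E'
from h import *
s=env.state(); print(s['ee_pos'],s['ee_rot'],s['force'],s['gripper_width'],s['time_s'])
a=cam('wrist'); cv2.imwrite('pics/w1.png',a[0]); np.savez('w1.npz',*a)
E
```

```text
time_s: 1.1
ee_pos: [379.0, -202.3, 213.8]
ee_rot: [180.0, -0.0, -76.4]
force: [1.0, -1.0, 0.5]
gripper_width: 14.1
time_s: 2.1
ee_pos: [626.3, 158.7, 213.3]
ee_rot: [180.0, -0.0, -76.4]
force: [0.4, -0.9, 0.1]
gripper_width: 0.4
[626.28389175 158.74300815 213.31015236] [ 1.79950878e+02 -1.76546572e-02 -7.64122950e+01] [ 0.38635838 -0.94401173  0.05252429] 0.40394484339191833 2.1
```

View pics/w1.png

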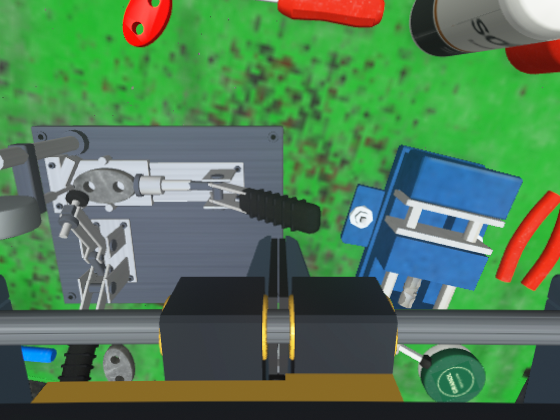

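The wrist view shows the push grip running from (245,197) to (320,217), with the finger tips just below it at (278,240). I'll check its centreline with the wrist depth.

Run:
```python
from h import *
z=np.load('w1.npz'); img,d,K,D,T=[z[f'arr_{i}'] for i in range(5)]
P=cloud(d,K,D,T); Q=P[180:237,235:325].reshape(-1,3); g=img.max(2)[180:237,235:325].ravel()
ok=(Q[:,2]>75)&(Q[:,2]<160)&(g<90)
Q=Q[ok]
x=np.array([.237,-.9715]); y=np.array([.9715,.237])
for lo in range(80,155,10):
    s=Q[(Q[:,2]>=lo)&(Q[:,2]<lo+10)]
    if len(s): print(lo,len(s),s.mean(0).round(1),'along',(s[:,:2]@x).mean().round(1),'across range',np.percentile(s[:,:2]@y,[3,50,97]).round(1))
p=env.state()['ee_pos'][:2]; print('tcp along',p@x,'across',p@y)
```

```text
80 83 [624.1 185.3  87.4] along -32.1 across range [640.2 653.7 655.4]
90 327 [622.1 180.1  95.2] along -27.5 across range [635.6 647.7 655.4]
100 398 [624.3 170.2 105.1] along -17.4 across range [634.9 647.6 655.3]
110 406 [626.7 160.4 115.1] along -7.3 across range [635.5 647.5 655.4]
120 477 [629.2 150.8 125.1] along 2.6 across range [635.5 647.9 655.3]
130 642 [631.  138.8 134.6] along 14.7 across range [636.5 646.2 654.4]
tcp along -10.586873334241107 across 650.5612994996897
```

```bash
python3 -m pendant '[{"xyz":[0.003,0.002,0.015],"roll":0,"jaw":1},{"xyz":[0.006,0.004,0.03],"roll":0,"jaw":1},{"xyz":[0.009,0.005,0.045],"roll":0,"jaw":1},{"xyz":[0.009,0.005,0.055],"roll":0,"jaw":1},{"xyz":[0.009,0.005,0.062],"roll":0,"jaw":1},{"xyz":[0.009,0.005,0.066],"roll":0,"jaw":1},{"xyz":[0.009,0.005,0.068],"roll":0,"jaw":1},{"xyz":[0.009,0.005,0.068],"roll":0,"jaw":1}]'
python3 -m pendant '[{"xyz":[0.001,0,0.006],"roll":0,"jaw":1},{"xyz":[0.003,0,0.012],"roll":0,"jaw":1},{"xyz":[0.006,0,0.018],"roll":0,"jaw":1},{"xyz":[0.008,0,0.024],"roll":0,"jaw":1},{"xyz":[0.011,0,0.030],"roll":0,"jaw":1},{"xyz":[0.013,0,0.036],"roll":0,"jaw":1},{"xyz":[0.015,0,0.042],"roll":0,"jaw":1},{"xyz":[0.016,0,0.048],"roll":0,"jaw":1}]'
```

```text
time_s: 3.15
ee_pos: [623.0, 147.3, 146.1]
ee_rot: [-180.0, -0.0, -76.4]
force: [0.2, -0.2, 0.3]
gripper_width: 0.8
time_s: 4.15
ee_pos: [626.7, 131.4, 97.5]
ee_rot: [180.0, -0.0, -76.4]
force: [0.1, -1.2, 2.3]
gripper_width: 0.4
```

```bash
python3 -m pendant '[{"xyz":[0.001,0,0.005],"roll":0,"jaw":1},{"xyz":[0.002,0,0.010],"roll":0,"jaw":1},{"xyz":[0.003,0,0.015],"roll":0,"jaw":1},{"xyz":[0.004,0,0.020],"roll":0,"jaw":1},{"xyz":[0.004,0,0.025],"roll":0,"jaw":1},{"xyz":[0.004,0,0.030],"roll":0,"jaw":1},{"xyz":[0.004,0,0.034],"roll":0,"jaw":1},{"xyz":[0.004,0,0.036],"roll":0,"jaw":1}]'
```

```text
time_s: 5.15
ee_pos: [627.5, 127.8, 62.6]
ee_rot: [-180.0, -0.0, -76.4]
force: [-3.4, -2.0, 13.6]
gripper_width: 0.6
```

```bash
python3 -m pendant '[{"xyz":[0,0,0.001],"roll":0,"jaw":1},{"xyz":[0,0,0.002],"roll":0,"jaw":1},{"xyz":[0,0,0.003],"roll":0,"jaw":1},{"xyz":[0,0,0.003],"roll":0,"jaw":1},{"xyz":[0,0,0.003],"roll":0,"jaw":1},{"xyz":[0,0,0.003],"roll":0,"jaw":1},{"xyz":[0,0,0.003],"roll":0,"jaw":1},{"xyz":[0,0,0.003],"roll":0,"jaw":1}]'
```

```text
time_s: 6.15
ee_pos: [627.6, 127.8, 62.5]
ee_rot: [-179.9, -0.0, -76.4]
force: [-5.4, -2.1, 18.5]
gripper_width: 0.4
```

```bash
python3 -m pendant '[{"xyz":[0,0,-0.015],"roll":0,"jaw":1},{"xyz":[0,0,-0.04],"roll":0,"jaw":1},{"xyz":[0,0,-0.08],"roll":0,"jaw":1},{"xyz":[0,0,-0.12],"roll":0,"jaw":1},{"xyz":[0,0,-0.15],"roll":0,"jaw":1},{"xyz":[-0.01,0.010,-0.153],"roll":0,"jaw":1},{"xyz":[-0.03,0.03,-0.153],"roll":0,"jaw":1},{"xyz":[-0.06,0.05,-0.153],"roll":0,"jaw":1}]'
python3 -m pendant '[{"xyz":[-0.025,0.016,0],"roll":0,"jaw":1},{"xyz":[-0.05,0.032,0],"roll":0,"jaw":1},{"xyz":[-0.075,0.048,0],"roll":0,"jaw":1},{"xyz":[-0.1,0.064,0],"roll":0,"jaw":1},{"xyz":[-0.125,0.08,0],"roll":0,"jaw":1},{"xyz":[-0.14,0.093,0],"roll":0,"jaw":1},{"xyz":[-0.148,0.093,0],"roll":0,"jaw":1},{"xyz":[-0.148,0.093,0],"roll":0,"jaw":1}]'
python3 - <<'E'
from h import *
s=env.state(); print(s['ee_pos'],s['force'])
a=cam('wrist'); img,d,K,D,T=a; cv2.imwrite('pics/w2.png',img); np.savez('w2.npz',*a)
P=cloud(d,K,D,T); g=img.max(2)
x=np.array([-.9715,-.237]); y=np.array([-.237,.9715])
p=s['ee_pos'][:2]; print('tcp along',p@x,'across',p@y)
ok=(g<90)&(np.abs(P[...,:2]@y-p@y)<25)&(np.abs(P[...,:2]@x-p@x)<50)&(P[...,2]>80)&(P[...,2]<160)
Q=P[ok]
for lo in range(80,160,10):
    q=Q[(Q[:,2]>=lo)&(Q[:,2]<lo+10)]
    if len(q): print(lo,len(q),q.mean(0).round(1),'along',(q[:,:2]@x).mean().round(1),'across',np.percentile(q[:,:2]@y,[3,50,97]).round(1))
E
```

```text
time_s: 7.15
ee_pos: [562.5, 174.7, 209.7]
ee_rot: [179.8, 0.0, -76.5]
force: [0.6, 0.1, -0.4]
gripper_width: 0.4
time_s: 8.15
ee_pos: [439.9, 296.6, 211.6]
ee_rot: [180.0, -0.0, -76.4]
force: [0.7, -0.5, 0.2]
gripper_width: 0.2
[439.86428671 296.61409879 211.57280126] [ 0.6961006  -0.4832221   0.23650107]
tcp along -497.6256959558317 across 183.91276102017545
80 7 [469.5 298.7  88.9] along -526.9 across [171.2 177.5 190.3]
90 282 [466.2 299.8  95.7] along -523.9 across [170.6 180.7 190.8]
100 457 [457.8 297.9 105. ] along -515.3 across [170.8 180.8 191.4]
110 447 [448.4 295.5 115.1] along -505.7 across [170.6 180.9 190.6]
120 515 [439.1 293.4 125.1] along -496.1 across [170.8 181.  191.1]
130 378 [431.2 291.3 133.8] along -488.0 across [170.7 181.1 190.3]
140 36 [420.  292.1 142.5] along -477.3 across [183.9 184.2 184.6]
```

View pics/w2.png

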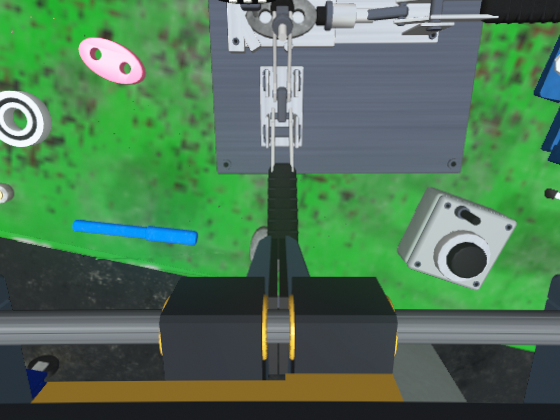

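The hold grip is at (283,200), with its centreline 3 mm off the TCP. The flange sits half out of frame at the top, so I'll step forward to check it is home before pressing this handle.

```bash
python3 -m pendant '[{"xyz":[0.001,-0.02,0],"roll":0,"jaw":1},{"xyz":[0.003,-0.04,0],"roll":0,"jaw":1},{"xyz":[0.003,-0.06,0],"roll":0,"jaw":1},{"xyz":[0.003,-0.07,0],"roll":0,"jaw":1},{"xyz":[0.003,-0.07,0],"roll":0,"jaw":1},{"xyz":[0.003,-0.07,0],"roll":0,"jaw":1},{"xyz":[0.003,-0.07,0],"roll":0,"jaw":1},{"xyz":[0.003,-0.07,0],"roll":0,"jaw":1}]'
python3 - <<'E'
from h import *
a=cam('wrist'); cv2.imwrite('pics/w3.png',cv2.resize(a[0][20:200,170:410],(800,600),interpolation=cv2.INTER_CUBIC))
E
```

```text
time_s: 9.2
ee_pos: [508.1, 309.9, 212.1]
ee_rot: [-180.0, -0.0, -76.4]
force: [0.0, 0.4, -0.3]
gripper_width: 0.6
```

View pics/w3.png

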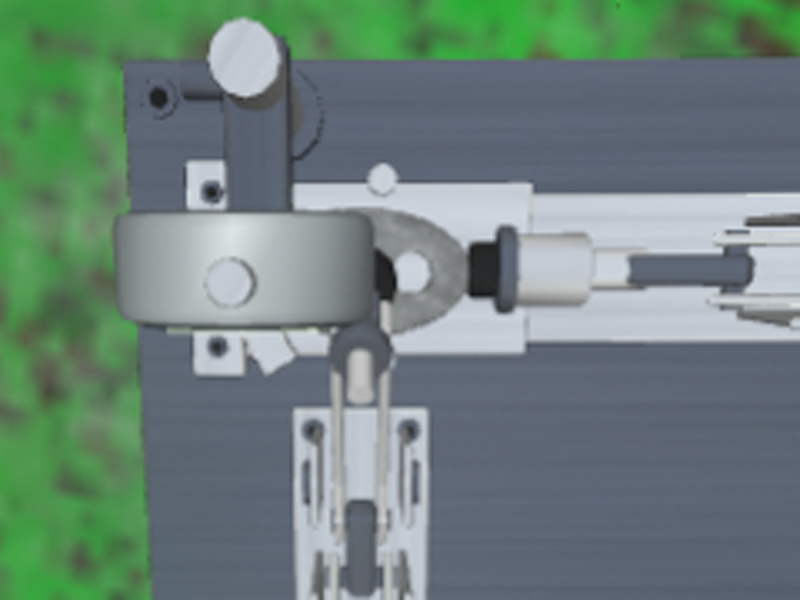

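The black plunger tip is pressed against the flange's end at (468,270), with the two in line. The push handle lies level, so the flange should be home. The V itself is hidden under the indicator. Next is the hold handle.

```bash
python3 -m pendant '[{"xyz":[0,0.025,0],"roll":0,"jaw":1},{"xyz":[0,0.05,0],"roll":0,"jaw":1},{"xyz":[0,0.07,0],"roll":0,"jaw":1},{"xyz":[0,0.07,0.02],"roll":0,"jaw":1},{"xyz":[0,0.07,0.04],"roll":0,"jaw":1},{"xyz":[0,0.07,0.055],"roll":0,"jaw":1},{"xyz":[0,0.07,0.06],"roll":0,"jaw":1},{"xyz":[0,0.07,0.06],"roll":0,"jaw":1}]'
python3 -m pendant '[{"xyz":[0,0.001,0.006],"roll":0,"jaw":1},{"xyz":[0,0.003,0.012],"roll":0,"jaw":1},{"xyz":[0,0.006,0.018],"roll":0,"jaw":1},{"xyz":[0,0.008,0.024],"roll":0,"jaw":1},{"xyz":[0,0.011,0.030],"roll":0,"jaw":1},{"xyz":[0,0.013,0.036],"roll":0,"jaw":1},{"xyz":[0,0.015,0.042],"roll":0,"jaw":1},{"xyz":[0,0.016,0.048],"roll":0,"jaw":1}]'
python3 -m pendant '[{"xyz":[0,0.001,0.005],"roll":0,"jaw":1},{"xyz":[0,0.002,0.010],"roll":0,"jaw":1},{"xyz":[0,0.003,0.015],"roll":0,"jaw":1},{"xyz":[0,0.004,0.020],"roll":0,"jaw":1},{"xyz":[0,0.004,0.025],"roll":0,"jaw":1},{"xyz":[0,0.004,0.030],"roll":0,"jaw":1},{"xyz":[0,0.004,0.034],"roll":0,"jaw":1},{"xyz":[0,0.004,0.038],"roll":0,"jaw":1}]'
```

```text
time_s: 10.25
ee_pos: [440.6, 293.6, 151.9]
ee_rot: [180.0, -0.0, -76.4]
force: [0.0, -0.7, 0.9]
gripper_width: 0.3
time_s: 11.25
ee_pos: [424.6, 289.7, 103.5]
ee_rot: [180.0, -0.0, -76.4]
force: [0.5, 0.0, 1.9]
gripper_width: 0.5
time_s: 12.25
ee_pos: [421.0, 288.8, 66.4]
ee_rot: [180.0, -0.0, -76.4]
force: [-9.2, -4.1, 34.1]
gripper_width: 0.4
```

The hold handle reached its stop (tip at 66.4 mm, 34 N). I'll lift off and re-measure the button.

```bash
python3 -m pendant '[{"xyz":[0,0,-0.02],"roll":0,"jaw":1},{"xyz":[0,0,-0.06],"roll":0,"jaw":1},{"xyz":[0,0,-0.1],"roll":0,"jaw":1},{"xyz":[0.02,0.010,-0.12],"roll":0,"jaw":1},{"xyz":[0.06,0.02,-0.12],"roll":0,"jaw":1},{"xyz":[0.11,0.033,-0.12],"roll":0,"jaw":1},{"xyz":[0.15,0.043,-0.12],"roll":0,"jaw":1},{"xyz":[0.171,0.043,-0.12],"roll":0,"jaw":1}]'
python3 - <<'E'
from h import *
z=np.load('w2.npz'); img,d,K,D,T=[z[f'arr_{i}'] for i in range(5)]
m=np.zeros(img.shape[:2],np.uint8); m[235:288,435:500]=img.max(2)[235:288,435:500]<75
c=max(cv2.findContours(m,0,2)[0],key=cv2.contourArea); e=cv2.minEnclosingCircle(c); print(e,plane([e[0]],66,K,D,T))
for _ in range(3): a=cam('top')
s=env.state(); print(s['ee_pos'],s['force'])
img=a[0]; cv2.imwrite('pics/top2.png',cv2.resize(img[150:285,215:375],(711,600),interpolation=cv2.INTER_CUBIC))
P=cloud(*a[1:]); z0=np.load('top0.npz')
print('hold grip z',np.nanmedian(P[246:266,262:272,2]),'push grip z',np.nanmedian(P[172:179,318:332,2]))
E
```

```text
time_s: 13.25
ee_pos: [419.5, 110.7, 185.8]
ee_rot: [-179.9, -0.0, -76.5]
force: [-0.9, 0.5, 1.3]
gripper_width: 0.0
((466.4102478027344, 260.0), 19.8182315826416) [[419.82945206 114.2550263   66.        ]]
[419.89493307 111.98192844 185.84364101] [ 0.9487606  -0.14109609 -0.10685946]
hold grip z 65.38819627639566 push grip z 59.17446467383536
```

View pics/top2.png

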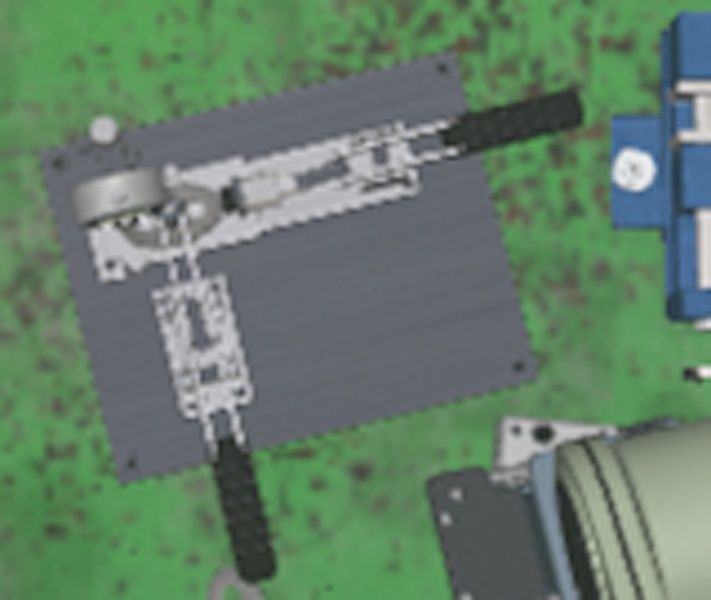

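Both handles now lie level (grip heights about 59 and 65 mm). The flange has shifted about 6 mm left into the V, and the pad bar is down on it. Now I'll press the button.

```bash
python3 -m pendant '[{"xyz":[-0.001,0,0.03],"roll":0,"jaw":1},{"xyz":[-0.002,0,0.06],"roll":0,"jaw":1},{"xyz":[-0.002,0,0.085],"roll":0,"jaw":1},{"xyz":[-0.002,0,0.1],"roll":0,"jaw":1},{"xyz":[-0.002,0,0.108],"roll":0,"jaw":1},{"xyz":[-0.002,0,0.112],"roll":0,"jaw":1},{"xyz":[-0.002,0,0.114],"roll":0,"jaw":1},{"xyz":[-0.002,0,0.114],"roll":0,"jaw":1}]'
python3 -m pendant '[{"xyz":[0,0,0.003],"roll":0,"jaw":1},{"xyz":[0,0,0.006],"roll":0,"jaw":1},{"xyz":[0,0,0.009],"roll":0,"jaw":1},{"xyz":[0,0,0.012],"roll":0,"jaw":1},{"xyz":[0,0,0.014],"roll":0,"jaw":1},{"xyz":[0,0,0.015],"roll":0,"jaw":1},{"xyz":[0,0,0.015],"roll":0,"jaw":1},{"xyz":[0,0,0.015],"roll":0,"jaw":1}]'
```

```text
time_s: 14.4
ee_pos: [419.2, 114.6, 72.2]
ee_rot: [-179.9, -0.0, -76.4]
force: [-0.4, 0.5, -0.3]
gripper_width: 0.4
time_s: 15.4
ee_pos: [419.1, 114.5, 59.9]
ee_rot: [-179.9, -0.0, -76.4]
force: [-8.3, -2.1, 31.6]
gripper_width: 0.6
```

The button is fully in (tip at 59.9 mm, 32 N). I'll lift clear and do a last check.

```bash
python3 -m pendant '[{"xyz":[0,0,-0.02],"roll":0,"jaw":1},{"xyz":[0,0,-0.05],"roll":0,"jaw":1},{"xyz":[0,0,-0.1],"roll":0,"jaw":1},{"xyz":[0.02,0,-0.14],"roll":0,"jaw":1},{"xyz":[0.06,-0.02,-0.15],"roll":0,"jaw":1},{"xyz":[0.11,-0.04,-0.15],"roll":0,"jaw":1},{"xyz":[0.15,-0.04,-0.15],"roll":0,"jaw":1},{"xyz":[0.15,-0.04,-0.15],"roll":0,"jaw":1}]'
python3 - <<'E'
from h import *
a=cam('wrist'); cv2.imwrite('pics/w4.png',a[0])
a=cam('top'); P=cloud(*a[1:]); s=env.state(); print(s['time_s'],s['ee_pos'],s['force'])
print('hold grip z',np.nanmedian(P[250:268,265:271,2]),'push',np.nanmedian(P[174:178,323:338,2]),'button z',np.nanmedian(P[261:268,340:347,2]))
cv2.imwrite('pics/top3.png',a[0])
E
```

```text
time_s: 16.4
ee_pos: [493.3, -24.0, 206.2]
ee_rot: [179.9, -0.0, -76.6]
force: [0.4, 0.6, -0.1]
gripper_width: 0.4
16.5 [492.47275069 -21.89903181 206.35698997] [-0.00145506  0.22058622  0.52709308]
hold grip z 66.76472195029532 push 61.74197332582787 button z 65.67410769037258
```

View pics/top3.png

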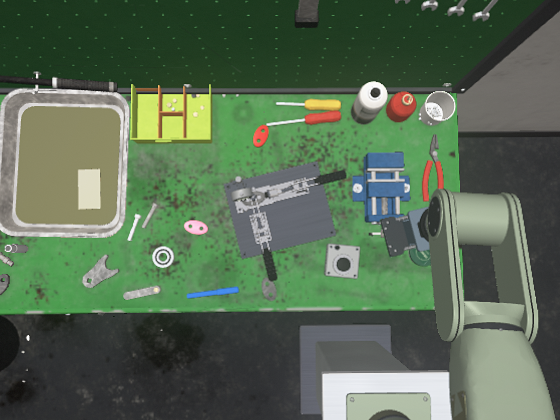

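Both grips are level at (331,177) and (269,264). The button is out at (343,263), height 65.7 mm. The loose parts are where they were, and the arm is clear.

```bash
python3 -c "
from workcell import env
print(env.job_done())"
```

```text
the job is handed in; nothing more can be done
None
```

I pressed the push clamp handle down, then the hold-down handle, then pressed the transmitter button and let go, all with the fingers shut. I handed the job in at about 16.5 s; it reports no verdict.

- **Push clamp:** the handle reached its stop with the finger tip at 62.5 mm, pressing with 18.5 N. Its grip measures 61.7 mm high, against 62.5 mm for level. An earlier reading gave 59 mm, which is depth noise.
- **Hold-down clamp:** the handle reached its stop with the finger tip at 66.4 mm and 34 N. Its grip measures 66.8 mm high, against 66.5 mm for level.
- **Button:** it went fully in with the finger tip at 59.9 mm and 32 N. It then sprang back to 65.7 mm, against 66 mm for out.
- **Surroundings:** by eye in the last top picture, the bearing, spare flange and plunger had not moved. The arm partly covers the tin. The arm was clear, with about zero force on the tool.

**Not checked directly:** the indicator hides the V, so I judged the flange home from two signs: the plunger tip pressing on its end and its shift of about 6 mm. I had no reading of the pad's force on the flange; I inferred it from the handle being at its stop.

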